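# Clamp the rough stone in the carving vise with its crank

### The job

Fit the loose crank all the way down onto the square end of the vise's upright shaft, then wind it clockwise until the stone is gripped between the jaws, with the brass spring plate pressed roughly half way in: firm, but never pressed right home, because the stone would crack. Be gentle when you feel for the square, move the jaw only by the crank, leave the crank on the shaft and let go; do not touch the stone or disturb the other things on the bench.

Things in the scene. Friction and masses are not known exactly. Their poses are not given: they have to be found in the camera images.
- crank: Steel crank with red handle, 0.38 kg, standing on its socket on the bench, any yaw. Origin: centre of the socket's open underside, z up. Column 28 mm square, 64 mm tall; collar at its foot 44 mm square, 7 mm thick. The square hole in the underside, on the z axis, is 17.6 mm wide, 32 mm deep, its sides along the crank's x and y.
- column_grip (a point): Where to carry the crank: on the column's axis, 46 mm above its underside; the column is 28 mm wide here. Close the fingers along the crank's y: the arm (14 mm wide, 40 to 52 mm above the underside) leaves the column towards the crank's +x and carries the handle. Axes as the crank's.
- grip_mid (a point): Middle of the red handle: an upright round sleeve 22 mm across, 38 mm tall (54 to 92 mm above the crank's underside), 60 mm from the crank's z axis towards its +x. It spins freely about its own upright axis, so a gripper of fixed yaw can hold it and lead it round the circle.
- shaft_seat (a point): Point on the axis of the upright shaft, on the flat gearbox top, 75 mm above the bench. The square steel shaft end, 16 mm wide, stands 28 mm above it. When the crank is fully down its underside rests here. The axes are the vise's, not the square's.
- shaft_end (a point): Centre of the top of the square shaft end, 28 mm above the gearbox; edge broken by 0.5 mm. The angle of the square differs each time and is NOT measured (these axes are the vise's): find it by feel or by eye. A light touch does not turn it; it yields at about 0.3 N m.
- vise: Green carving vise bolted to the bench. Origin: on the bench under the shaft's axis, z up. From the gearbox (84 mm square, 75 mm tall) the bed runs along the vise's +y to y = 317 mm, 100 mm wide, its top 30 mm above the bench.
- back_jaw: Fixed far jaw of the vise, 120 mm wide, 70 mm tall above the bed. Origin: middle of its inner face, on the bed; axes as the vise's; the face looks along -y.
- jaw: Sliding jaw, 110 mm wide, 66 mm tall. One clockwise turn of the shaft (from above) moves it 30 mm along the vise's +y, to the fixed jaw; 1.5 to 3 turns are needed. Origin: middle of its front face, 1 mm above the bed; axes as the vise's. Its friction is 60 N (some 5 N at the crank handle), so it stays where it is left.
- plate_rest (a point): Where the middle of the pressing face of the brass spring plate (100 mm wide, 54 mm tall, in front of the sliding jaw) stands when the spring is free: 12 mm ahead (+y) of the jaw's front face. The point moves with the jaw, not with the plate. The plate gives way by at most 6 mm, at 8 N per mm, then is hard; each mm adds some 0.6 N at the crank handle.
- stone: Rough dark brown stone, 66 mm thick between the jaws (its y), 85 mm wide, some 85 mm tall, 0.7 to 1 kg, standing loose on the bed between the jaws. Origin: centre of its underside. The plate pushes it along the bed (under 10 N) until it meets the fixed jaw.
- figurine: Terracotta figurine 93 mm tall, leave alone.
- bust: Dark bust 100 mm tall, leave alone.
- mallet: Hammer lying on the bench, leave alone.
- dust_brush: Brush lying on the bench, leave alone.
- spanner: Wrench lying on the bench, leave alone.
- water_bottle: Clear bottle 190 mm tall, leave alone.
- tool_cup: White cup 95 mm tall, leave alone.
- grinding_disc: Black disc 100 mm across, 8 mm thick, leave alone.
There are look-alikes about, which are no part of the job. Several things have the shape of the crank; the one meant has the colours described above. There is more than one size of the stone; the one meant has the size given above.

How it is judged (in metres and radians):
On the way, in this order (a step that is already met when the one before it is completed fails the run):
1. the crank is fully down on the square shaft (horizontal distance between crank and shaft_seat below 0.004 m and z of crank in the frame of shaft_seat below 0.004 m and angle between crank's own z axis and vertical below 0.12 rad), for 0.2 s.
2. the stone is gripped between both jaws by the crank on the shaft (contact force between stone and back_jaw above 14 N and contact force between stone and jaw above 14 N and horizontal distance between crank and shaft_seat below 0.005 m and z of crank in the frame of shaft_seat below 0.008 m), for 0.2 s.
At the end, for the whole second after the job is handed in: The stone stands upright, gripped by both jaws with 12 to 46 N (the spring plate 1.5 to 5.7 mm in, of 6 mm), and the crank is left at rest on the shaft, its underside within 4 mm of the gearbox top and its axis within 4 mm of the shaft's (contact force between stone and back_jaw above 12 N and contact force between stone and jaw between 12 and 46 N and angle between stone's own z axis and vertical below 0.1 rad and linear speed of each of stone, crank below 0.02 m/s and horizontal distance between crank and shaft_seat below 0.004 m and z of crank in the frame of shaft_seat below 0.004 m); the robot touches nothing.
It fails at once if the stone is squeezed with more than 55 N (the spring plate pressed home) (contact force between stone and jaw above 55 N).
It fails at once if the crank is pressed on the shaft with more than 50 N while it does not yet sit over the square (z of crank in the frame of shaft_seat above 0.024 m and contact force between crank and vise above 50 N).
It fails at once if the robot touches the sliding jaw (contact force between any of the fingers, the arm and jaw above 2 N).
It fails at once if the robot touches the stone (contact force between any of the fingers, the arm and stone above 2 N).
It fails at once if another thing on the bench is disturbed (distance of any of figurine, bust, mallet, dust_brush, spanner, water_bottle, tool_cup, grinding_disc from where it was at the start of the episode above 0.03 m).
It also fails if it takes over 72 s, if anything falls off the work surface, if the arm or the gripper's body presses on something with over 40 N, if the wrist force passes 120 N, or if a joint passes its speed limit or range.

### The arm

A 6-joint arm with a two-finger parallel gripper is mounted at the origin on the work surface. World frame = base frame: x ahead of the robot, y to its left, z up, the work surface at z = 0. Lengths are in mm, angles in rad, forces in N, time in s.
With the tool pointing down it reaches from about 350 to 875 mm from the base axis. Payload 4.2 kg.
Tool frame: the origin (TCP) lies at the very end of the fingers, on their centre line; the grasp point (between the pads) lies 19 mm behind it; z points along the fingers, y is the direction in which the jaws open and shut (so a half turn about z gives the same grasp; the last joint's range is limited). The gripper opens to 87 mm and grips with 3 to 60 N. Pads are 19 mm wide; open, the fingers measure 117 mm over their backs; the gripper's body (75 mm by 190 mm) begins 51 mm behind the grasp point.
Start: joints at [-0.912, 0.385, 0.008, 0, -1.194, -0.259], TCP at [243.284, -575.684, 222.55] pointing down, gripper open.
Joint ranges: [-3.14, 3.14], [-1.21, 2.06], [-1.07, 1.41], [-3.16, 2.05], [-2.99, -0.16], [-3.1, 3.1]. Speed limits (rad/s): [2.79, 2.79, 3.14, 3.14, 3.14, 3.14].

### API

Orientations are given as a rotation vector (axis times angle).
In Python, from station import arm, imaging, workorder gives the robot as it stands. The module is installed in compiled form; this text tells all that it offers.
- The arm moves only by the shell command python3 -m creep 'ROWS'. ROWS is JSON, a list of rows, each a list of 3 entries, a list of its own where there are three numbers: the shift along the world's x, y, z in cm, then the turn, a rotation vector about the world's x, y, z in degrees, then the opening, from -1 (shut) to 1 (fully open). In form: [[[tx, ty, tz], [rx, ry, rz], claw], ...]. A call has 1 to 20 rows; each row shifts and turns the commanded pose from where the row before left it; what a row does not reach is not made up. A row lasts 1/12 s, in which the tool goes at most 41.7 mm and 7.16 degrees, less where a joint would pass 70% of its speed; a pose out of reach is approached as far as the arm can. A call with a gripper value outside its range is refused whole. The fingers move at their own pace and stop on an object; the grip force is fixed at half the most. Time passes only in rows, so rows that do not move let the fingers close. It gives the time, the measured TCP pose, the force and the opening at its end, in the units of the state.
- arm.sense(): the state, without advancing time (a new reading comes with each control period).
- imaging.grab_frame(name): name is "scene" or "top" or "wrist"; returns a dict with "pixels" (400x640x3 uint8, blue, green, red), "mtx" (3x3 intrinsics, pixels), "R" (3x3) and "t" (3): a world point X has camera coordinates R X + t. Camera axes: x right, y down, z forward; pixel columns grow to the right and rows downward; lengths in mm; the calibration is good to about 2 mm. A picture is of the moment at which its call begins. There is no depth.
- workorder.hand_in(): hands the job in, once; it reports no verdict.
The state is a dict: "clock": time; "joints": joint angles; "joint_vel": joint speeds; "joint_efforts": joint torques, N m; "tcp_pos": TCP position; "tool_rot": TCP orientation; "contact_force": force on the tool from outside, world axes, zero at the start; "torque": the same for the moment, N m; "grip_width": opening from 0.0 (shut) to 1.0 (fully open).
Only numpy, scipy, OpenCV 4.12 (cv2) and the standard library are available. Lean on these libraries where they do the work, as an engineer would, in place of code of your own. Each camera call takes 0.05 s, during which the arm holds its last target.

## Working session

There is one attempt and no reset: what is moved stays moved. The work goes in short steps, Python scripts to look and compute and a shell command to move; the robot and the scene stay as the last step left them, time stands still between calls to the robot, and variables do not carry over. Pictures are saved under pics/ and viewed, and the job is handed in when it is done.

```bash
mkdir -p pics
cat > h.py <<'E'
import numpy as np, cv2
from station import arm, imaging, workorder
def grab(name,fn=None):
    f=imaging.grab_frame(name)
    if fn: cv2.imwrite('pics/'+fn,f['pixels'])
    return f
def proj(f,X):
    R=np.array(f['R']);t=np.array(f['t']);K=np.array(f['mtx'])
    c=np.atleast_2d(X)@R.T+t; p=c@K.T; return p[:,:2]/p[:,2:]
def back(f,px,z):
    R=np.array(f['R']);t=np.array(f['t']);K=np.array(f['mtx'])
    p=np.atleast_2d(px).astype(float); d=np.linalg.inv(K)@np.c_[p,np.ones(len(p))].T
    d=(R.T@d).T; o=-R.T@t; s=(z-o[2])/d[:,2]; return o+d*s[:,None]
E
python3 - <<'E'
from h import *
for n in ['scene','top','wrist']:
    f=grab(n,n+'1.png'); print(n,-np.array(f['R']).T@f['t'],np.array(f['mtx']).tolist())
print(arm.sense())
E
```

```text
scene [1069.99935244 -514.38760125 1007.42770961] [[446.28772254870256, 0.0, 314.92200566160034], [0.0, 446.28772254870256, 191.8164819456561], [0.0, 0.0, 1.0]]
top [ 403.46162791  -32.17714353 1609.19589485] [[454.1508092073132, 0.0, 316.8570762390014], [0.0, 454.1508092073132, 201.25150655930213], [0.0, 0.0, 1.0]]
wrist [ 181.08915391 -602.22258285  383.7951438 ] [[311.6196079317999, 0.0, 316.44154546309517], [0.0, 311.6196079317999, 195.30605743024432], [0.0, 0.0, 1.0]]
{'clock': 0.15, 'joints': array([-9.12379124e-01,  3.85357733e-01,  6.95471594e-03, -3.48944972e-04,
       -1.19396746e+00, -2.58626624e-01]), 'joint_vel': array([-9.32684660e-04, -2.89307717e-03,  5.82101559e-03,  1.41871443e-05,
       -3.26799945e-04,  2.12806287e-04]), 'joint_efforts': array([ 5.38667393e-05, -3.91051590e+01,  1.87588727e+01,  4.22236204e+00,
        1.24002880e-02, -1.28994516e-04]), 'tcp_pos': array([ 243.12608825, -575.29615112,  221.73058641]), 'tool_rot': array([ 6.23536872e-01, -3.07867667e+00, -2.44246016e-03]), 'contact_force': array([ 0.00267715,  0.0687108 , -0.09398364]), 'torque': array([-0.00276291,  0.03992905, -0.04723827]), 'grip_width': 0.9979833322159961}
```

View pics/scene1.png

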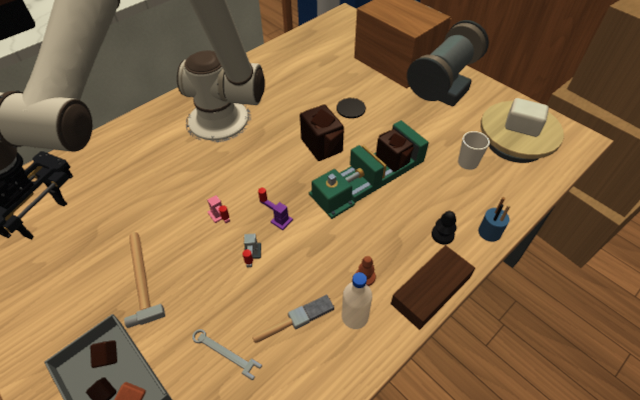

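View pics/top1.png

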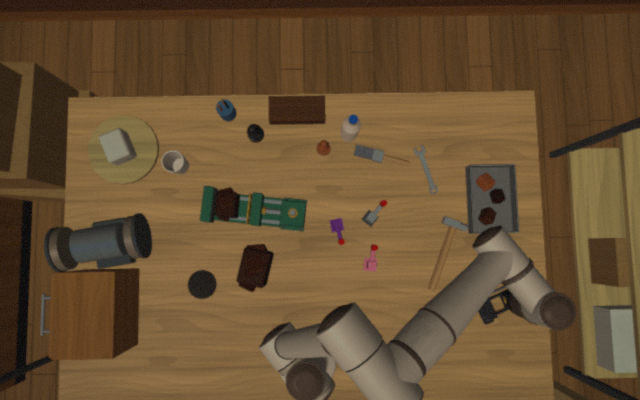

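View pics/wrist1.png

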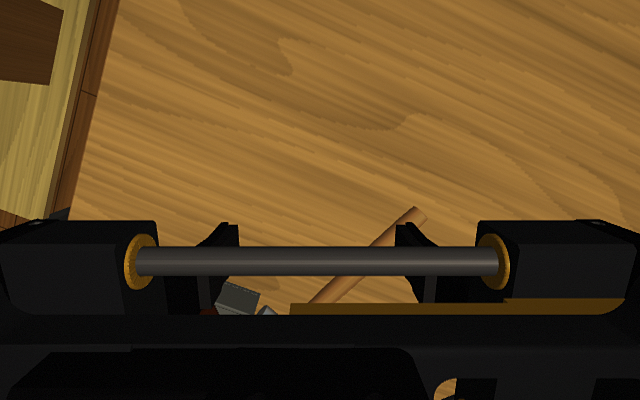

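Run:
```python
from h import *
s=cv2.imread('pics/scene1.png'); t=cv2.imread('pics/top1.png')
a=cv2.resize(s[175:275,190:310],None,fx=5,fy=5,interpolation=cv2.INTER_CUBIC)
cv2.imwrite('pics/c1.png',a)
cv2.imwrite('pics/c2.png',cv2.resize(t[170:280,190:400],None,fx=3.8,fy=3.8,interpolation=cv2.INTER_CUBIC))
cv2.imwrite('pics/c3.png',cv2.resize(s[110:225,295:440],None,fx=5,fy=5,interpolation=cv2.INTER_CUBIC))
```

```text
(no output)
```

View pics/c1.png

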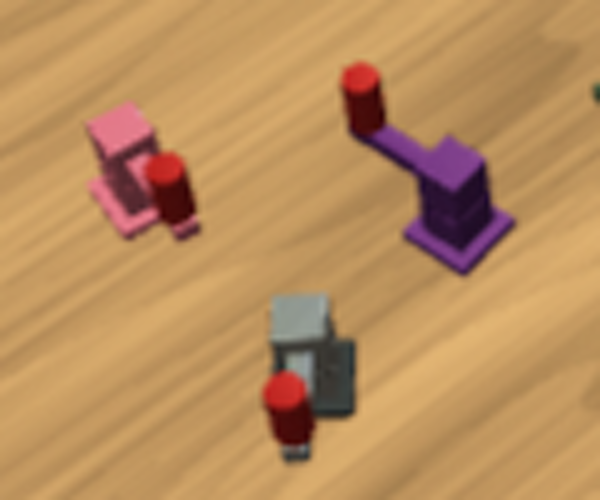

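View pics/c2.png

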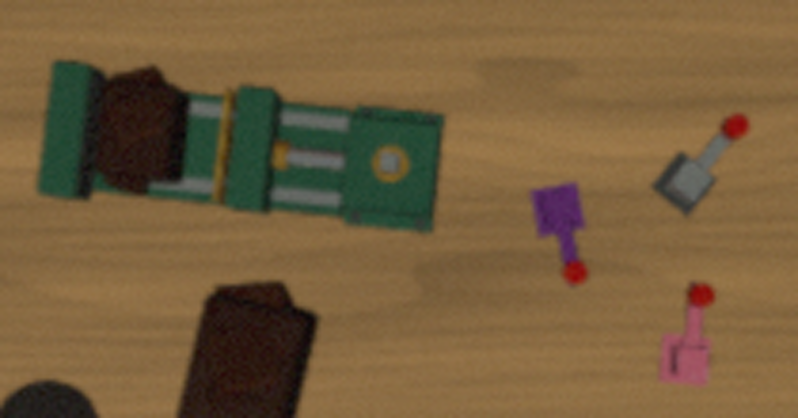

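View pics/c3.png

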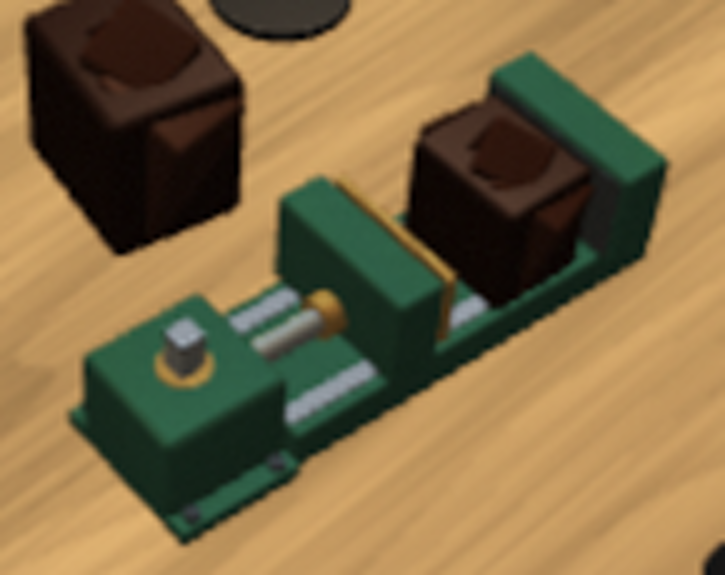

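The look-alike cranks in the scene picture are pink at (216,208), purple at (282,215) and grey at (252,245). The grey one with the red handle is the steel crank I want. The enlarged crop confirms it, and it sits at about (371,219) in the top picture. The shaft is at scene (332,181), and the stone on the bed at (397,147). Next I'll get rough positions.

Run:
```python
from h import *
s=grab('scene');t=grab('top');w=grab('wrist')
P=lambda x,y,k,ox,oy:[(x+.5)/k+ox-.5,(y+.5)/k+oy-.5]
T=lambda x,y:P(x,y,3.8,190,170)
C=lambda x,y:P(x,y,5,190,175)
V=lambda x,y:P(x,y,5,295,110)
def tri(a,b):
    A=[]
    for f,p in((t,a),(s,b)):
        M=np.array(f['mtx'])@np.c_[f['R'],f['t']]; A+=[p[0]*M[2]-M[0],p[1]*M[2]-M[1]]
    A=np.array(A);return np.linalg.lstsq(A[:,:3],-A[:,3],rcond=None)[0]
print('handle top',tri(T(736,125),C(286,384)),back(t,T(736,125),92),back(s,C(286,384),92))
print('col top',tri(T(690,178),C(301,318)),back(t,T(690,178),64),back(s,C(301,318),64))
print('shaft top',tri(T(390,161),V(185,330)),back(t,T(390,161),103),back(s,V(185,330),103))
print('gearbox corners top', back(t,[T(443,114),T(433,232),T(345,222),T(352,107)],75))
print('scene', back(s,[V(200,297),V(86,355),V(168,444),V(284,378)],75))
print(w['R'],arm.sense()['tool_rot'])
from scipy.spatial.transform import Rotation as Ro
print(Ro.from_rotvec(arm.sense()['tool_rot']).as_matrix())
print(proj(w,[arm.sense()['tcp_pos']]))
```

```text
handle top [ 535.73946712 -267.23501817   93.82516334] [[ 535.2565849  -268.53499399   92.        ]] [[ 535.41399962 -265.75185814   92.        ]]
col top [ 491.345791   -229.47196019   61.95704936] [[ 490.6439367  -230.13022458   64.        ]] [[ 493.26531756 -229.19039942   64.        ]]
shaft top [508.78777403  38.33546807 105.36630518] [[507.68545583  36.9183327  103.        ]] [[508.51740318  41.45987529 103.        ]]
gearbox corners top [[550.8906513   -9.6071013   75.        ]
 [445.8674315    0.83129518  75.        ]
 [456.04237201  78.77337922  75.        ]
 [558.49897918  71.53286052  75.        ]]
scene [[479.2366683   81.81697051  75.        ]
 [466.85294409   6.56037097  75.        ]
 [542.80388473  -3.68150948  75.        ]
 [553.08221767  73.67754303  75.        ]]
[[-3.89499263e-01  9.21026403e-01  8.30001912e-04]
 [ 8.92116217e-01  3.77048911e-01  2.48923228e-01]
 [ 2.28951914e-01  9.76958720e-02 -9.68522864e-01]] [ 6.23656450e-01 -3.07882482e+00 -1.11968325e-03]
[[-9.21170829e-01 -3.89158275e-01 -3.74498000e-04]
 [-3.89158445e-01  9.21170603e-01  6.51484965e-04]
 [ 9.14457835e-05  7.45868005e-04 -9.99999718e-01]]
[[317.10948007 240.35194792]]
```

```bash
python3 -m creep '[[[2.5,2.5,-0.4],[0,0,-5.3],1],[[2.5,2.5,-0.4],[0,0,-5.3],1],[[2.5,2.5,-0.4],[0,0,-5.3],1],[[2.5,2.5,-0.4],[0,0,-5.3],1],[[2.5,2.5,-0.4],[0,0,-5.3],1],[[2.5,2.5,-0.4],[0,0,-5.3],1],[[2.5,2.5,-0.4],[0,0,-5.3],1],[[2.5,2.5,-0.4],[0,0,-5.3],1],[[2.5,2.5,-0.4],[0,0,-5.3],1],[[2.5,2.5,-0.4],[0,0,-5.3],1],[[2.5,2.5,-0.4],[0,0,-5.3],1],[[2.5,2.5,-0.4],[0,0,-5.3],1],[[0,0,0],[0,0,0],1],[[0,0,0],[0,0,0],1]]'
python3 - <<'E'
from h import *
f=grab('wrist','w2.png'); s=arm.sense(); print(s['joints'],s['tcp_pos'],s['tool_rot'])
print(-np.array(f['R']).T@f['t'])
E
```

```text
clock: 1.47
tcp_pos: [544.3, -274.1, 173.9]
tool_rot: [-1.087, -2.946, 0.0]
contact_force: [0.2, 0.7, -0.8]
grip_width: 1.001
[-2.03080665e-01  3.95038287e-01 -1.02555653e-01  6.88817287e-06
 -1.07405065e+00 -2.07599202e+00] [ 543.47931056 -275.06758347  174.20104338] [-1.08915293e+00 -2.94585940e+00  2.09856464e-04]
[ 493.19495162 -230.62844267  336.17307956]
```

View pics/w2.png

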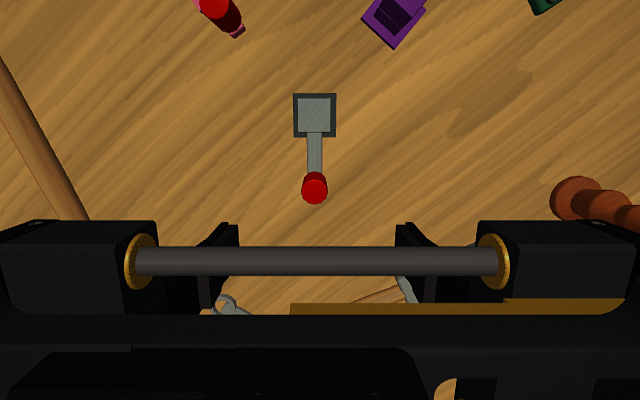

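The crank is directly below the camera. The column top is at about (315,115), the handle top at (314,187), and the purple and pink cranks are at the top of the picture. I'll enlarge it.

Run:
```python
from h import *
w=cv2.imread('pics/w2.png')
cv2.imwrite('pics/c4.png',cv2.resize(w[85:210,275:355],None,fx=4.8,fy=4.8,interpolation=cv2.INTER_CUBIC))
hsv=cv2.cvtColor(w,cv2.COLOR_BGR2HSV)
```

```text
(no output)
```

View pics/c4.png

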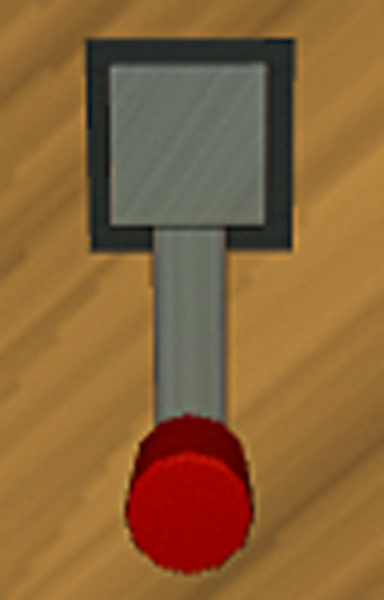

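Run:
```python
from h import *
from scipy.spatial.transform import Rotation as Ro
f=grab('wrist'); s=arm.sense()
P=lambda a:[[(x+.5)/4.8+275-.5,(y+.5)/4.8+85-.5] for x,y in a]
c=back(f,P([(109,63),(266,63),(266,225),(109,225)]),64); l=back(f,P([(86,39),(294,39),(292,250),(91,250)]),7)
h=back(f,P([(190,514)]),92)
print(c.mean(0),l.mean(0),h)
for q in(c,l):
    d=q[2]-q[1]+q[3]-q[0]; print(np.linalg.norm(d)/2,np.linalg.norm(q[1]-q[0]),np.degrees(np.arctan2(d[1],d[0])))
d=h[0]-c.mean(0);print(np.linalg.norm(d[:2]),np.degrees(np.arctan2(d[1],d[0])))
R=Ro.from_rotvec(s['tool_rot']).as_matrix(); print(R, np.degrees(np.arctan2(R[1,1],R[0,1])),s['tcp_pos'])
```

```text
[ 490.46757061 -233.00621245   64.        ] [ 490.70391349 -232.95930056    7.        ] [[ 536.50986938 -271.70747027   92.        ]]
27.65990535386451 27.330056725725026 -40.68668403512477
43.575521280524995 43.61656630635418 -40.23504206564691
60.14715813761357 -40.049024570712696
[[-7.58591386e-01  6.51566456e-01 -5.11448106e-04]
 [ 6.51566521e-01  7.58591501e-01  4.99354445e-05]
 [ 4.20516447e-04 -2.95361865e-04 -9.99999868e-01]] 49.34018751140595 [ 542.98290193 -275.76028665  174.46932534]
```

```bash
python3 -m creep '[[[0.2,3,-0.2],[0,0,0],1],[[0.2,3,-0.2],[0,0,0],1],[[0.2,3,-0.2],[0,0,0],1],[[0.2,3,-0.2],[0,0,0],1],[[0.2,3,-0.2],[0,0,0],1],[[0.2,3,-0.2],[0,0,0],1],[[0.2,3,-0.2],[0,0,0],1],[[0.2,3,-0.2],[0,0,0],1],[[0.2,3,-0.2],[0,0,0],1],[[0,0,0],[0,0,0],1],[[0,0,0],[0,0,0],1],[[0,0,0],[0,0,0],1],[[0,0,0],[0,0,0],1]]'
python3 - <<'E'
from h import *
f=grab('wrist','w3.png'); s=arm.sense(); print(s['joints'],s['tcp_pos'],s['tool_rot'])
np.savez('w3.npz',R=f['R'],t=f['t'],mtx=f['mtx'])
print(-np.array(f['R']).T@f['t'])
p=proj(f,[[508,39,103]])[0];print(p)
w=f['pixels'];u,v=p.astype(int)
cv2.imwrite('pics/c5.png',cv2.resize(w[max(v-80,0):v+80,u-100:u+100],None,fx=3.7,fy=3.7,interpolation=cv2.INTER_CUBIC)); print(max(v-80,0),u-100)
cv2.imwrite('pics/c6.png',cv2.resize(w[max(v-25,0):v+25,u-25:u+25],None,fx=12,fy=12,interpolation=cv2.INTER_CUBIC)); print(max(v-25,0),u-25)
E
```

```text
clock: 2.65
tcp_pos: [561.1, -7.2, 156.8]
tool_rot: [1.095, 2.944, 0.0]
contact_force: [0.3, 0.0, 0.9]
grip_width: 1.002
[ 2.75983720e-01  3.33734211e-01 -2.46223903e-01  9.12573890e-05
 -9.90649214e-01 -2.55917218e+00] [561.13564009  -7.18961301 156.74052737] [1.09536729e+00 2.94423734e+00 7.86933345e-05]
[510.03427336  36.61224805 319.00226791]
[317.06548714 110.35016839]
30 217
85 292
```

View pics/c5.png

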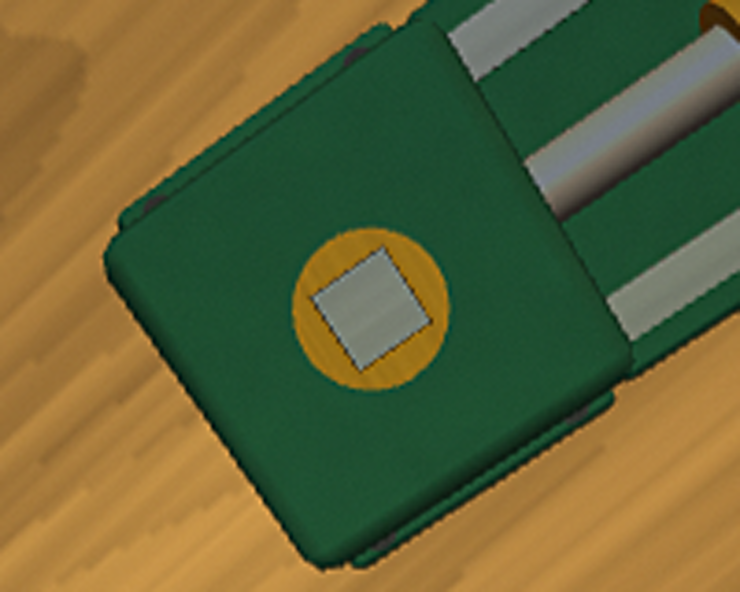

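View pics/c6.png

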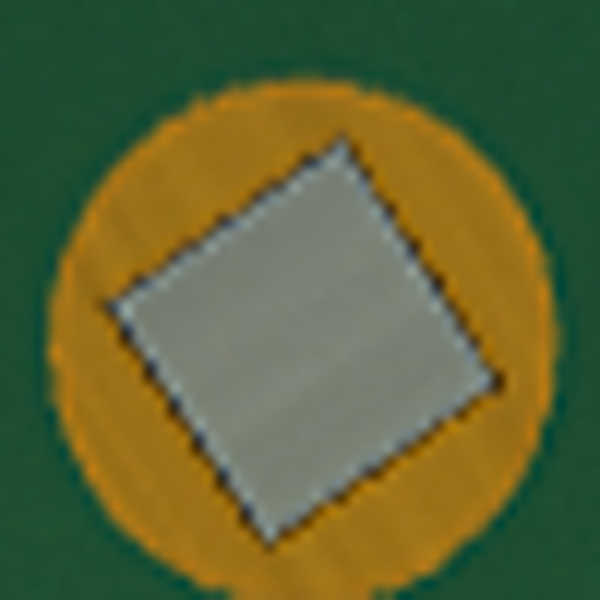

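The shaft's square top is sharp in this view. In crop c6 its corners are at (108,300), (342,140), (500,382) and (268,545). I'll measure its centre and angle.

Run:
```python
from h import *
z=np.load('w3.npz');f=dict(R=z['R'],t=z['t'],mtx=z['mtx'])
P=lambda a:[[(x+.5)/12+292-.5,(y+.5)/12+85-.5] for x,y in a]
q=back(f,P([(108,302),(343,140),(500,382),(269,545)]),103)
print(q.mean(0))
for i in range(4):
    d=q[(i+1)%4]-q[i];print(np.linalg.norm(d),np.degrees(np.arctan2(d[1],d[0]))%90)
P5=lambda a:[[(x+.5)/3.7+217-.5,(y+.5)/3.7+30-.5] for x,y in a]
# vise edges at z=75: along right edge (440,35)-(620,335)
e=back(f,P5([(450,45),(622,340)]),73);d=e[1]-e[0];print('vise x dir',np.degrees(np.arctan2(d[1],d[0])))
# bushing circle
img=cv2.imread('pics/w3.png');hsv=cv2.cvtColor(img,cv2.COLOR_BGR2HSV)
m=cv2.inRange(hsv,(12,120,80),(28,255,255));g=np.zeros_like(m);g[85:136,292:343]=m[85:136,292:343]
hull=cv2.convexHull(np.argwhere(g)[:,::-1].astype(np.int32));(c,ax,a)=cv2.fitEllipse(hull);print(c,ax,back(f,[c],75),back(f,[c],76))
# colour-based square
m=cv2.inRange(hsv,(0,0,60),(180,70,255));g=np.zeros_like(m);g[85:136,292:343]=m[85:136,292:343]
cs,_=cv2.findContours(g,cv2.RETR_EXTERNAL,cv2.CHAIN_APPROX_NONE);c=max(cs,key=cv2.contourArea);r=cv2.minAreaRect(c);print(r);b=back(f,cv2.boxPoints(r),103);print(b.mean(0)); d=b[1]-b[0];print(np.degrees(np.arctan2(d[1],d[0]))%90)
```

```text
[509.33839209  37.75265882 103.        ]
15.649691454366495 82.61142757161117
15.660449647864658 83.5355368550384
15.739632492744125 83.83504533364795
15.995388991484152 83.20684375277037
vise x dir -7.611341046594777
(316.80029296875, 113.0111083984375) (41.995811462402344, 43.56387710571289) [[509.07758081  37.88852434  75.        ]] [[509.08150165  37.88329375  76.        ]]
((316.88458251953125, 113.07691955566406), (23.852108001708984, 23.574756622314453), 56.30992889404297)
[509.31073069  37.71144614 103.        ]
81.74177213881
```

```bash
python3 -m creep '[[[-0.88,-2.82,0],[0,0,0],1],[[-0.88,-2.82,0],[0,0,0],1],[[-0.88,-2.82,0],[0,0,0],1],[[-0.88,-2.82,0],[0,0,0],1],[[-0.88,-2.82,0],[0,0,0],1],[[-0.88,-2.82,0],[0,0,0],1],[[-0.88,-2.82,-0.5],[0,0,0],1],[[-0.88,-2.82,-1.5],[0,0,0.3],1],[[0,0,-2],[0,0,0],1],[[0,0,-2],[0,0,0],1],[[0,0,0],[0,0,0],1],[[0,0,0],[0,0,0],1],[[0,0,0],[0,0,0],1]]'
python3 - <<'E'
from h import *
s=arm.sense(); print(s['tcp_pos'],s['tool_rot']); f=grab('wrist','w4.png')
E
```

```text
clock: 3.78
tcp_pos: [491.5, -231.9, 97.6]
tool_rot: [1.084, 2.947, -0.0]
contact_force: [0.4, -0.5, 0.2]
grip_width: 0.999
[ 491.49238338 -231.92039728   97.62652086] [ 1.08413443e+00  2.94682743e+00 -3.28070573e-04]
```

View pics/w4.png

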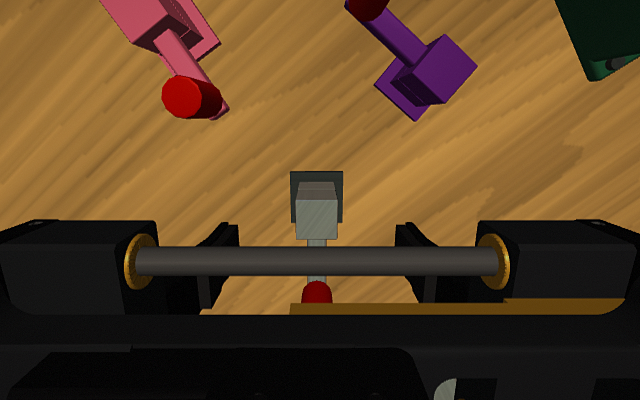

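The crank's column is centred between the fingers at (317,205), so I'll correct by about 1 mm, descend and close.

```bash
python3 -m creep '[[[-0.09,-0.11,-1.5],[0,0,0],1],[[0,0,-1.5],[0,0,0],1],[[0,0,-1.5],[0,0,0],1],[[0,0,-1.5],[0,0,0],1],[[0,0,-1.0],[0,0,0],1],[[0,0,0],[0,0,0],1],[[0,0,0],[0,0,0],0],[[0,0,0],[0,0,0],-1],[[0,0,0],[0,0,0],-1],[[0,0,0],[0,0,0],-1],[[0,0,0],[0,0,0],-1],[[0,0,0],[0,0,0],-1],[[0,0,0],[0,0,0],-1],[[0,0,0],[0,0,0],-1]]'
python3 - <<'E'
from h import *
s=arm.sense(); print(s['tcp_pos'],s['tool_rot'],s['contact_force'],s['grip_width']*87); f=grab('wrist','w5.png')
E
```

```text
clock: 5.0
tcp_pos: [490.0, -232.4, 26.6]
tool_rot: [1.085, 2.948, 0.0]
contact_force: [-0.5, -0.2, 0.7]
grip_width: 0.476
[ 489.97716671 -232.41377747   26.63955629] [1.08471827e+00 2.94827909e+00 4.69215412e-05] [-0.4951714  -0.15746102  0.73751778] 41.44235285751838
```

View pics/w5.png

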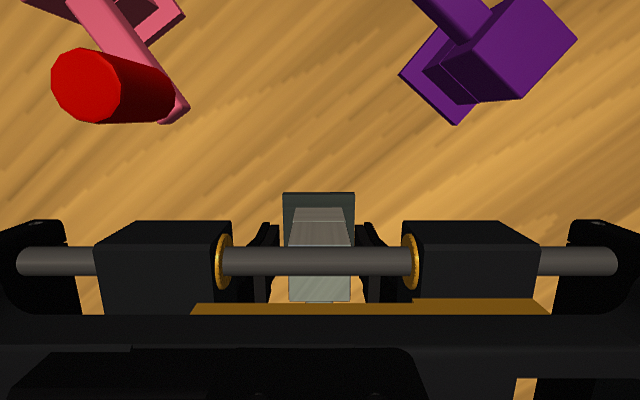

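```bash
python3 -m creep '[[[0,0,0],[0,0,0],-1],[[0,0,0],[0,0,0],-1],[[0,0,0],[0,0,0],-1],[[0,0,0],[0,0,0],-1],[[0,0,0],[0,0,0],-1],[[0,0,0],[0,0,0],-1]]'
python3 - <<'E'
from h import *
s=arm.sense(); print(s['tcp_pos'],s['tool_rot'],s['contact_force'],s['grip_width']*87); f=grab('wrist','w6.png')
w=f['pixels'];cv2.imwrite('pics/c7.png',cv2.resize(w[180:310,260:380],None,fx=4.5,fy=4.5,interpolation=cv2.INTER_CUBIC))
E
```

```text
clock: 5.55
tcp_pos: [490.2, -232.3, 26.5]
tool_rot: [1.084, 2.948, 0.0]
contact_force: [1.1, 0.6, 0.6]
grip_width: 0.318
[ 490.17921288 -232.34439687   26.52991967] [1.08434342e+00 2.94819853e+00 1.65926464e-04] [1.08237615 0.61776928 0.57020736] 27.704737118435137
```

View pics/c7.png

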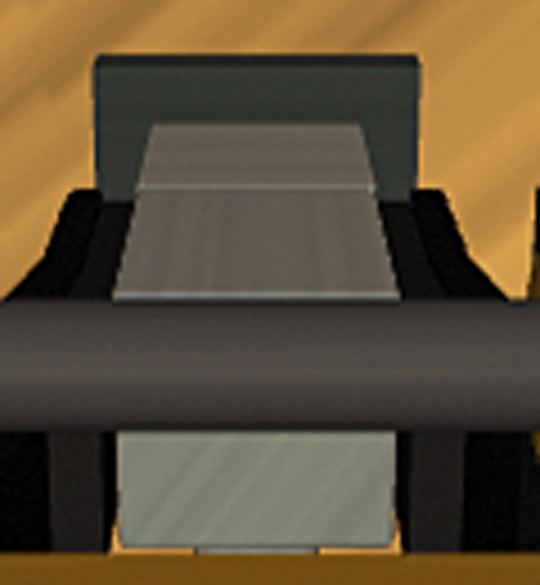

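Both pads are on the column. The collar's far edge is at crop y≈57 and the column top's near edge at y≈545. From these I'll compute where the crank sits in the hand.

Run:
```python
from h import *
from scipy.spatial.transform import Rotation as Ro
f=grab('wrist');s=arm.sense();R=Ro.from_rotvec(s['tool_rot']).as_matrix();p=s['tcp_pos']
P=lambda a:[[(x+.5)/4.5+260-.5,(y+.5)/4.5+180-.5] for x,y in a]
loc=lambda q:((q-p)@R).round(2)
print('collar far top (x should be 22)',loc(back(f,P([(95,66),(419,66)]),7)))
print('collar far top2',loc(back(f,P([(95,57),(419,57)]),7)))
print('col far top (14)',loc(back(f,P([(116,297),(400,297)]),64)))
print('col near top (-14)',loc(back(f,P([(119,546),(395,546)]),64)))
```

```text
collar far top (x should be 22) [[ 21.16 -21.62  19.54]
 [ 21.17  21.7   19.55]]
collar far top2 [[ 22.4  -21.59  19.54]
 [ 22.41  21.67  19.55]]
col far top (14) [[ 12.77 -13.53 -37.45]
 [ 12.78  13.69 -37.45]]
col near top (-14) [[-14.22 -13.89 -37.44]
 [-14.22  13.89 -37.44]]
```

```bash
python3 -m creep '[[[0,0,1.5],[0,0,0],-1],[[0,0,2.5],[0,0,0],-1],[[0,0,2.5],[0,0,0],-1],[[0,0,2.5],[0,0,0],-1],[[0,0,2.5],[0,0,0],-1],[[0.18,2.7,1],[0,0,3.37],-1],[[0.18,2.7,0],[0,0,3.37],-1],[[0.18,2.7,0],[0,0,3.37],-1],[[0.18,2.7,0],[0,0,3.37],-1],[[0.18,2.7,0],[0,0,3.37],-1],[[0.18,2.7,0],[0,0,3.37],-1],[[0.18,2.7,0],[0,0,3.37],-1],[[0.18,2.7,0],[0,0,3.37],-1],[[0.18,2.7,0],[0,0,3.37],-1],[[0.18,2.7,0],[0,0,3.37],-1],[[0,0,0],[0,0,0],-1],[[0,0,0],[0,0,0],-1],[[0,0,0],[0,0,0],-1],[[0,0,0],[0,0,0],-1]]'
python3 - <<'E'
from h import *
s=arm.sense(); print(s['tcp_pos'],s['tool_rot'],s['contact_force'],s['grip_width']*87); f=grab('wrist','w7.png')
a=s['tool_rot'];print('psi',(2*np.degrees(np.arctan2(a[1],a[0]))-90)%360)
g=grab('scene','s7.png'); cv2.imwrite('pics/c8.png',cv2.resize(g['pixels'][120:240,270:400],None,fx=5,fy=5,interpolation=cv2.INTER_CUBIC))
E
```

```text
clock: 7.23
tcp_pos: [507.2, 36.8, 150.9]
tool_rot: [-0.185, -3.134, 0.001]
contact_force: [0.5, -1.3, -3.0]
grip_width: 0.317
[507.15916376  36.75279117 150.91868483] [-1.85352283e-01 -3.13420944e+00  1.07270710e-03] [ 0.48954538 -1.28571394 -2.96633251] 27.610178409781668
psi 83.2311167036168
```

View pics/w7.png

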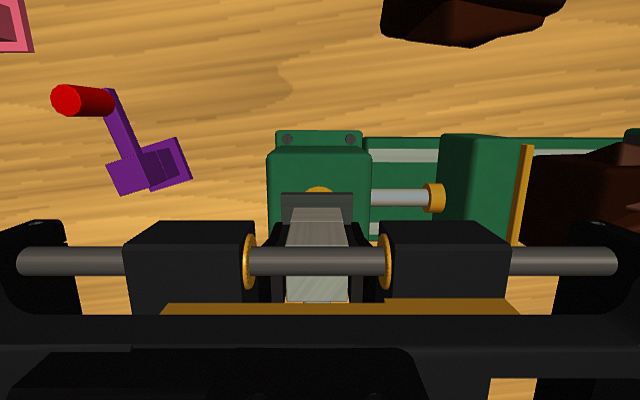

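View pics/c8.png

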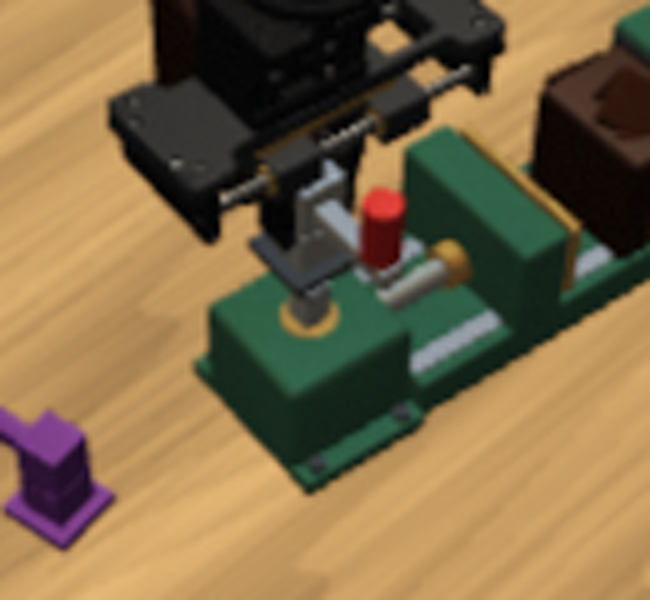

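```bash
python3 -m creep '[[[0.15,0.1,-0.6],[0,0,0],-1],[[0,0,-0.6],[0,0,0],-1],[[0,0,-0.5],[0,0,0],-1],[[0,0,0],[0,0,0],-1],[[0,0,0],[0,0,0],-1],[[0,0,0],[0,0,0],-1]]'
python3 - <<'E'
from h import *
s=arm.sense(); print(s['tcp_pos'],s['tool_rot'],s['contact_force'],s['torque'])
f=grab('wrist','w8.png'); cv2.imwrite('pics/c9.png',cv2.resize(f['pixels'][120:310,250:390],None,fx=3.1,fy=3.1,interpolation=cv2.INTER_CUBIC))
print(f['pixels'].shape)
E
```

```text
clock: 7.83
tcp_pos: [509.6, 38.6, 134.5]
tool_rot: [-0.183, -3.136, 0.0]
contact_force: [-1.2, -0.2, -4.4]
grip_width: 0.321
[509.59440788  38.5611306  134.49553968] [-1.83335038e-01 -3.13622135e+00  2.74819758e-04] [-1.17277731 -0.21983824 -4.44045717] [-0.04432764  0.0771723  -0.01831148]
(400, 640, 3)
```

View pics/c9.png

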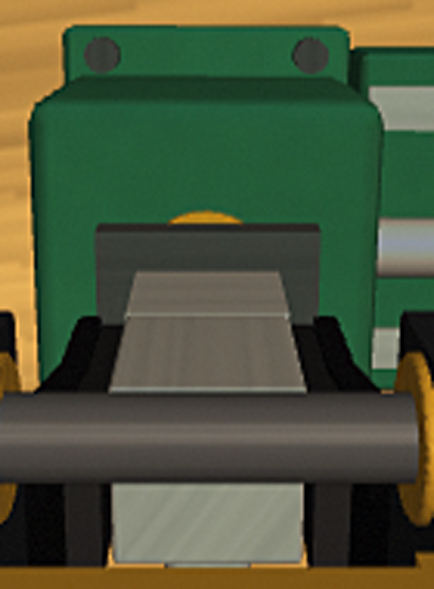

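```bash
for i in 1 2 3; do python3 -m creep '[[[0,0,0],[0,0,0],-1]]' | head -2; done
python3 - <<'E'
from h import *
from scipy.spatial.transform import Rotation as Ro
f=grab('wrist');s=arm.sense();R=Ro.from_rotvec(s['tool_rot']).as_matrix();p=s['tcp_pos']
P=lambda a:[[(x+.5)/3.1+250-.5,(y+.5)/3.1+120-.5] for x,y in a]
loc=lambda q:((q-p)@R).round(2)
u=p[2]-26.6
print(p,'collar far top',loc(back(f,P([(95,231),(321,231)]),u+7)))
print('col far top (14)',loc(back(f,P([(110,390),(306,390)]),u+64)))
print('bush arc top: r?',loc(back(f,P([(207,211)]),75)), 'expect shaft at', loc(np.array([509.25,37.75,75])))
E
```

```text
clock: 7.97
tcp_pos: [509.7, 38.7, 134.8]
clock: 8.05
tcp_pos: [509.6, 38.7, 134.8]
clock: 8.13
tcp_pos: [509.6, 38.7, 134.7]
[509.55460557  38.67323757 134.7328882 ] collar far top [[ 21.32 -22.09  19.59]
 [ 21.34  21.79  19.6 ]]
col far top (14) [[ 12.93 -13.84 -37.41]
 [ 12.94  13.44 -37.4 ]]
bush arc top: r? [[16.03 -0.35 59.73]] expect shaft at [ 0.22 -0.97 59.73]
```

```bash
python3 -m creep '[[[-0.03,-0.05,-0.2],[0,0,0],-1],[[0,0,-0.2],[0,0,0],-1],[[0,0,-0.1],[0,0,0],-1],[[0,0,-0.1],[0,0,0],-1],[[0,0,0],[0,0,0],-1]]'; for i in 1 2 3; do python3 -m creep '[[[0,0,-0.1],[0,0,0],-1],[[0,0,0],[0,0,0],-1]]'|sed -n 2,4p; done
```

```text
clock: 8.6
tcp_pos: [509.0, 38.0, 128.2]
tool_rot: [-0.184, -3.136, 0.0]
contact_force: [-0.2, -0.8, -2.9]
grip_width: 0.321
tcp_pos: [509.2, 38.1, 127.4]
tool_rot: [-0.183, -3.136, 0.0]
contact_force: [-0.1, -0.3, -3.5]
tcp_pos: [509.1, 38.1, 126.4]
tool_rot: [-0.183, -3.136, 0.0]
contact_force: [0.7, 0.0, -3.8]
tcp_pos: [509.1, 38.1, 125.4]
tool_rot: [-0.184, -3.136, 0.0]
contact_force: [0.5, -0.1, -3.7]
```

The underside is already about 4 mm below the shaft top with no contact force, so the square has entered. I'll keep lowering and watch the force.

```bash
for i in 1 2 ; do python3 -m creep '[[[0,0,-0.2],[0,0,0],-1],[[0,0,-0.2],[0,0,0],-1],[[0,0,-0.2],[0,0,0],-1],[[0,0,0],[0,0,0],-1]]'|sed -n 2,4p; done; for i in 1 2 3; do python3 -m creep '[[[0,0,-0.2],[0,0,0],-1],[[0,0,-0.1],[0,0,0],-1],[[0,0,0],[0,0,0],-1]]'|sed -n 2,4p; done
```

```text
tcp_pos: [508.8, 38.0, 119.0]
tool_rot: [-0.184, -3.135, 0.001]
contact_force: [0.3, -1.0, -3.5]
tcp_pos: [508.8, 38.0, 113.0]
tool_rot: [-0.184, -3.135, 0.0]
contact_force: [-0.7, 0.2, -3.5]
tcp_pos: [509.0, 38.1, 110.3]
tool_rot: [-0.184, -3.136, 0.0]
contact_force: [0.1, 0.5, -4.6]
tcp_pos: [509.0, 38.1, 107.3]
tool_rot: [-0.183, -3.136, 0.0]
contact_force: [-0.1, 0.4, -3.8]
tcp_pos: [509.0, 38.1, 104.3]
tool_rot: [-0.183, -3.136, 0.0]
contact_force: [-0.2, -0.6, -3.7]
```

```bash
for i in 1 2 3 4; do python3 -m creep '[[[0,0,-0.1],[0,0,0],-1],[[0,0,0],[0,0,0],-1]]'|sed -n 2,4p; done
```

```text
tcp_pos: [509.1, 38.1, 103.4]
tool_rot: [-0.183, -3.136, 0.0]
contact_force: [0.6, 0.1, -3.7]
tcp_pos: [509.1, 38.1, 102.4]
tool_rot: [-0.184, -3.136, 0.0]
contact_force: [-0.5, 0.2, -3.7]
tcp_pos: [509.3, 38.2, 101.6]
tool_rot: [0.183, 3.136, 0.0]
contact_force: [0.2, 0.4, -4.0]
tcp_pos: [509.3, 38.2, 101.5]
tool_rot: [0.183, 3.136, -0.0]
contact_force: [-3.1, 0.5, 4.0]
```

The crank bottomed out at TCP z 101.5, which puts its underside at about 75 mm. I'll open, lift off and move over the handle.

```bash
python3 -m creep '[[[0,0,0],[0,0,0],0.2],[[0,0,0],[0,0,0],0.2],[[0,0,0],[0,0,0],0.2],[[0,0,0],[0,0,0],0.2],[[0,0,0],[0,0,0],0.2],[[0,0,0],[0,0,0],0.2],[[0,0,0],[0,0,0],0.2],[[0,0,1],[0,0,0],0.2],[[0,0,2],[0,0,0],0.2],[[0,0,2.5],[0,0,0],0.2],[[0,0,2.5],[0,0,0],0.2],[[0,0,1.5],[0,0,0],0.2],[[2,-0.22,0],[0,0,0],0.2],[[2,-0.22,0],[0,0,0],0.2],[[2,-0.22,0],[0,0,0],0.2],[[0,0,0],[0,0,0],0.2],[[0,0,0],[0,0,0],0.2]]';  python3 - <<'E'
from h import *
s=arm.sense(); print(s['tcp_pos'],s['contact_force'],s['joints'])
f=grab('wrist','w10.png');np.savez('w10.npz',R=f['R'],t=f['t'],mtx=f['mtx'])
E
```

```text
clock: 12.6
tcp_pos: [569.6, 31.4, 195.6]
tool_rot: [-0.185, -3.136, 0.0]
contact_force: [-0.4, 0.2, -0.2]
grip_width: 0.6
[569.5761891   31.36139633 195.64243206] [-0.43548894  0.16663053 -0.22655631] [ 3.38901206e-01  3.13364704e-01 -1.69567833e-01 -7.88487962e-05
 -1.08814913e+00 -2.02720417e+00]
```

View pics/w10.png

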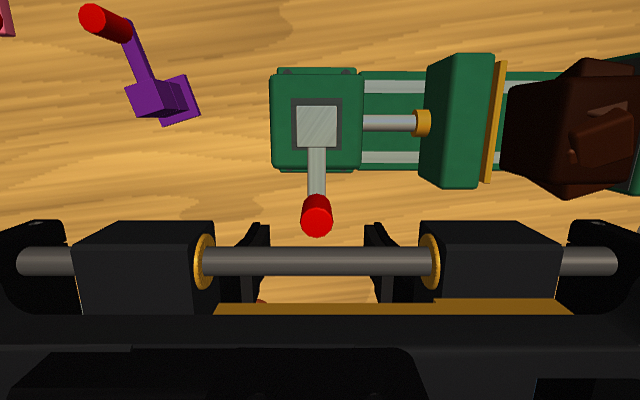

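The crank is down on the square: its column top is at (316,127) and the handle top at (316,215). The jaw, plate and stone are to the right. I'll measure the crank, the handle and the jaw travel.

Run:
```python
from h import *
t=grab('top','t10.png');p=t['pixels']
np.savez('top.npz',R=t['R'],t=t['t'],mtx=t['mtx'])
cv2.imwrite('pics/c10.png',cv2.resize(p[175:240,190:320],None,fx=6,fy=6,interpolation=cv2.INTER_CUBIC))
w=cv2.imread('pics/w10.png');cv2.imwrite('pics/c11.png',cv2.resize(w[85:250,260:360],None,fx=3.6,fy=3.6,interpolation=cv2.INTER_CUBIC))
```

```text
(no output)
```

View pics/c10.png

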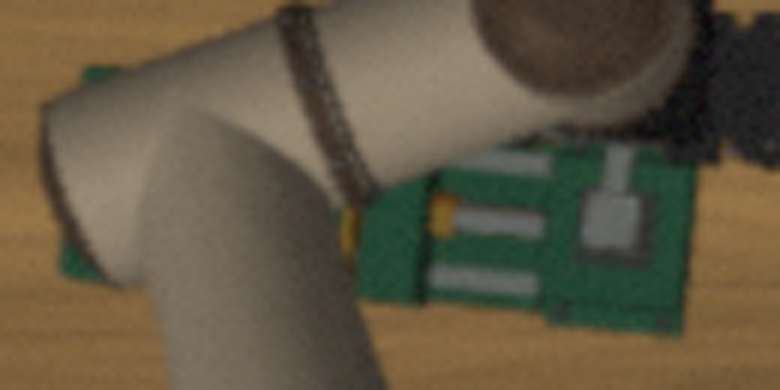

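View pics/c11.png

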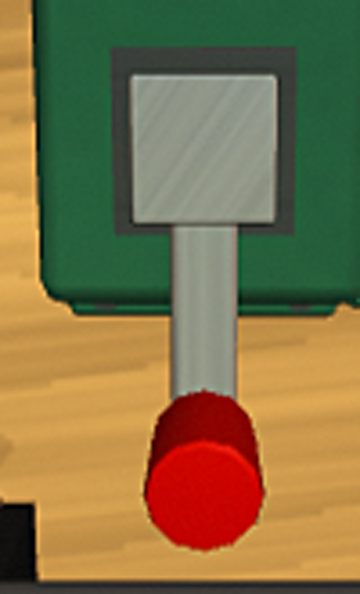

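Run:
```python
from h import *
z=np.load('w10.npz');f=dict(R=z['R'],t=z['t'],mtx=z['mtx'])
P=lambda a:[[(x+.5)/3.6+260-.5,(y+.5)/3.6+85-.5] for x,y in a]
c=back(f,P([(130,75),(276,75),(276,224),(132,224)]),139);h=back(f,P([(205,495)]),167)[0];cc=c.mean(0)
print('col',cc,'handle',h,np.linalg.norm((h-cc)[:2]),np.degrees(np.arctan2(*(h-cc)[1::-1])))
l=back(f,P([(110,47),(297,47),(295,235),(114,235)]),82);print('collar',l.mean(0),[np.linalg.norm(l[i]-l[i-1]).round(1) for i in range(4)])
S=np.array([509.25,37.75]);vy=np.array([np.cos(np.radians(82.4)),np.sin(np.radians(82.4))])
t=np.load('top.npz');t=dict(R=t['R'],t=t['t'],mtx=t['mtx'])
T=lambda a:[[(x+.5)/3.8+190-.5,(y+.5)/3.8+170-.5] for x,y in a]
for n,pt,zz in [('jaw rear top',(278,150),97),('jaw front top',(236,148),97),('plate face',(217,150),85),('stone near top',(187,130),105),('stone near bottom',(187,160),35),('back face top',(98,130),100),('back outer',(45,125),100)]:
    print(n,((back(t,T([pt]),zz)[0,:2]-S)@vy).round(1))
for n,pt,zz in [('jaw front',(494,58),97),('plate top a',(506,62),85),('plate top b',(489,183),85)]:
    print('w',n,((back(f,[pt],zz)[0,:2]-S)@vy).round(1))
```

```text
col [510.01710244  37.83050036 139.        ] handle [569.11881202  31.15332001 167.        ] 59.47770013026804 -6.445818333027492
collar [510.14280099  37.8856354   82.        ] [np.float64(44.0), np.float64(43.9), np.float64(44.0), np.float64(44.3)]
jaw rear top 98.1
jaw front top 134.9
plate face 153.1
stone near top 178.2
stone near bottom 186.8
back face top 256.5
back outer 303.1
w jaw front 137.4
w plate top a 154.0
w plate top b 155.6
```

```bash
python3 -m creep '[[[0,0,-1.5],[0,0,0],0.2],[[0,0,-2],[0,0,0],0.2],[[0,0,-2],[0,0,0],0.2],[[0,0,-0.8],[0,0,0],0.2],[[0,0,0],[0,0,0],0],[[0,0,0],[0,0,0],-0.3],[[0,0,0],[0,0,0],-1],[[0,0,0],[0,0,0],-1],[[0,0,0],[0,0,0],-1],[[0,0,0],[0,0,0],-1],[[0,0,0],[0,0,0],-1],[[0,0,0],[0,0,0],-1],[[0,0,0],[0,0,0],-1],[[0,0,0],[0,0,0],-1]]'; python3 -m creep '[[[0,0,0],[0,0,0],-1]]'
```

```text
clock: 13.87
tcp_pos: [569.9, 31.6, 133.3]
tool_rot: [0.183, 3.135, 0.0]
contact_force: [0.4, 0.6, 3.5]
grip_width: 0.247
clock: 13.95
tcp_pos: [569.9, 31.6, 133.2]
tool_rot: [0.183, 3.135, 0.0]
contact_force: [0.8, -0.1, 4.1]
grip_width: 0.249
```

Handle gripped, 21.6 mm wide. I'll work out the clockwise row increments: 12° steps at radius 60 mm.

Run:
```python
import numpy as np
th=np.radians(-6.2-12*np.arange(31));p=6*np.c_[np.cos(th),np.sin(th)]
q=p.round(2);print((np.diff(q,axis=0)).round(2).tolist())
```

```text
[[-0.26, -1.22], [-0.51, -1.15], [-0.75, -1.01], [-0.93, -0.84], [-1.09, -0.62], [-1.19, -0.38], [-1.25, -0.13], [-1.25, 0.14], [-1.19, 0.39], [-1.08, 0.63], [-0.93, 0.84], [-0.74, 1.02], [-0.5, 1.15], [-0.26, 1.22], [0.01, 1.26], [0.26, 1.22], [0.51, 1.15], [0.75, 1.01], [0.93, 0.84], [1.09, 0.62], [1.19, 0.38], [1.25, 0.13], [1.25, -0.14], [1.19, -0.39], [1.08, -0.63], [0.93, -0.84], [0.74, -1.02], [0.5, -1.15], [0.26, -1.22], [-0.01, -1.26]]
```

```bash
python3 -m creep '[[[-0.26,-1.22,0],[0,0,0],-1],[[-0.51,-1.15,0],[0,0,0],-1],[[-0.75,-1.01,0],[0,0,0],-1],[[-0.93,-0.84,0],[0,0,0],-1],[[0,0,0],[0,0,0],-1]]'
```

```text
clock: 14.37
tcp_pos: [545.0, -10.6, 133.2]
tool_rot: [0.185, 3.133, 0.004]
contact_force: [2.3, 3.7, 2.0]
grip_width: 0.248
```

```bash
python3 -m creep '[[[-1.09,-0.62,0],[0,0,0],-1],[[-1.19,-0.38,0],[0,0,0],-1],[[-1.25,-0.13,0],[0,0,0],-1],[[-1.25,0.14,0],[0,0,0],-1],[[-1.19,0.39,0],[0,0,0],-1],[[-1.08,0.63,0],[0,0,0],-1],[[-0.93,0.84,0],[0,0,0],-1],[[-0.74,1.02,0],[0,0,0],-1],[[-0.5,1.15,0],[0,0,0],-1],[[-0.26,1.22,0],[0,0,0],-1],[[0.01,1.26,0],[0,0,0],-1],[[0,0,0],[0,0,0],-1]]';python3 - <<'E'
from h import *
f=grab('wrist','w11.png');np.savez('w11.npz',R=f['R'],t=f['t'],mtx=f['mtx'])
print(arm.sense()['tcp_pos'])
E
```

```text
clock: 15.37
tcp_pos: [448.9, 43.8, 132.9]
tool_rot: [-0.18, -3.134, 0.006]
contact_force: [-2.0, -2.0, 8.2]
grip_width: 0.243
[448.96348646  43.62437881 132.92422777]
```

View pics/w11.png

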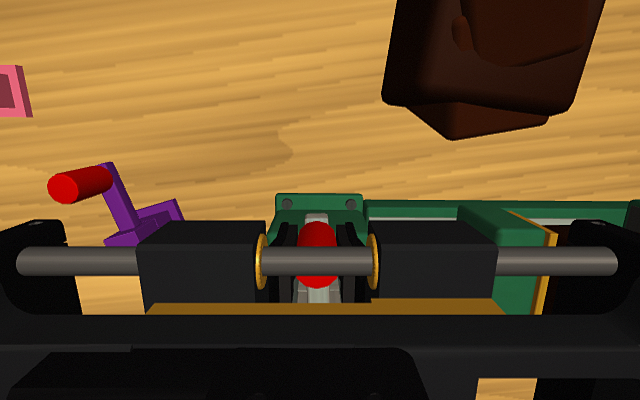

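Half a turn is done. The handle is still held at (317,250), and the jaw has moved towards the stone. On with the second half.

```bash
python3 -m creep '[[[0.26,1.22,0.05],[0,0,0],-1],[[0.51,1.15,0],[0,0,0],-1],[[0.75,1.01,0],[0,0,0],-1],[[0.93,0.84,0],[0,0,0],-1],[[1.09,0.62,0],[0,0,0],-1],[[1.19,0.38,0],[0,0,0],-1],[[1.25,0.13,0],[0,0,0],-1],[[1.25,-0.14,0],[0,0,0],-1],[[1.19,-0.39,0],[0,0,0],-1],[[1.08,-0.63,0],[0,0,0],-1],[[0.93,-0.84,0],[0,0,0],-1],[[0.74,-1.02,0],[0,0,0],-1],[[0.5,-1.15,0],[0,0,0],-1],[[0.26,-1.22,0],[0,0,0],-1],[[-0.01,-1.26,0],[0,0,0],-1],[[0,0,0],[0,0,0],-1]]';python3 - <<'E'
from h import *
f=grab('wrist','w12.png');np.savez('w12.npz',R=f['R'],t=f['t'],mtx=f['mtx'])
print(arm.sense()['tcp_pos'])
E
```

```text
clock: 16.75
tcp_pos: [569.3, 31.0, 133.1]
tool_rot: [-0.186, -3.136, -0.001]
contact_force: [-0.2, 2.8, 2.3]
grip_width: 0.243
[569.33273035  31.2093758  133.06402091]
```

View pics/w12.png

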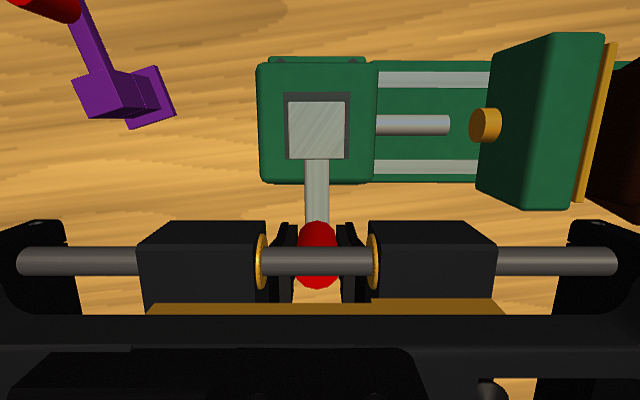

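Run:
```python
from h import *
g=grab('scene','s12.png'); cv2.imwrite('pics/c12.png',cv2.resize(g['pixels'][115:220,335:435],None,fx=6,fy=5.6,interpolation=cv2.INTER_CUBIC))
np.savez('scene.npz',R=g['R'],t=g['t'],mtx=g['mtx'])
```

```text
(no output)
```

View pics/c12.png

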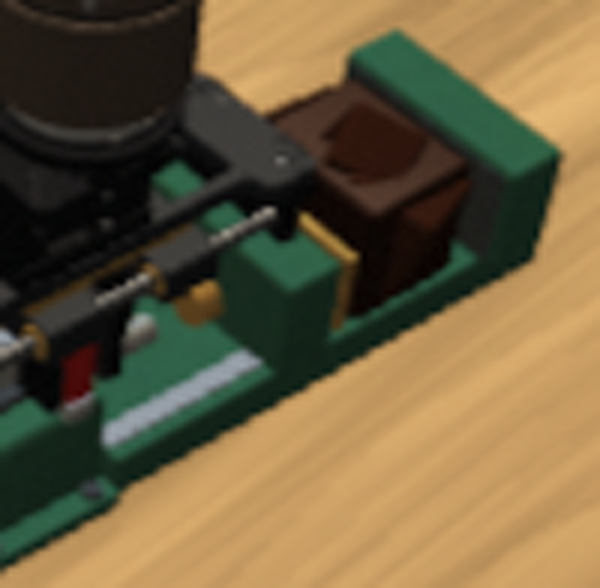

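Run:
```python
from h import *
z=np.load('scene.npz');f=dict(R=z['R'],t=z['t'],mtx=z['mtx'])
w=np.load('w12.npz');w=dict(R=w['R'],t=w['t'],mtx=w['mtx'])
P=lambda x,y:[[(x+.5)/6+335-.5,(y+.5)/5.6+115-.5]]
S=np.array([509.5,37.8]);a=np.radians(82.4);vy=np.array([np.cos(a),np.sin(a)]);vx=np.array([vy[1],-vy[0]])
def r(n,p,zz,f=f):
    q=back(f,p,zz)[0,:2]-S;print(n,'y',(q@vy).round(1),'x',(q@vx).round(1))
r('jaw front top right',P(343,258),97)
r('jaw rear top right',P(284,292),97)
r('plate face top right',P(357,258),85)
r('back inner top right',P(505,182),100)
r('back outer top right',P(562,155),100)
r('bed back inner bottom',P(478,250),30)
r('w jaw front top',[[606,35]],97,w); r('w jaw front top b',[[571,210]],97,w); r('w jaw rear top',[[508,45]],97,w); r('w plate',[[617,45]],85,w)
# model overlay from nominal: project candidates
for Y in (250,255,260,265,270): 
    q=S+vx*60+vy*Y; p=proj(f,[[*q,100]])[0]; q2=S+vx*50+vy*Y; b=proj(f,[[*q2,30]])[0]; c=lambda p:((p[0]-335)*6,(p[1]-115)*5.6); print(Y,np.round(c(p)),np.round(c(b)))
```

```text
jaw front top right y 174.4 x 47.8
jaw rear top right y 137.6 x 49.2
plate face top right y 188.2 x 44.0
back inner top right y 268.7 x 54.8
back outer top right y 303.9 x 56.5
bed back inner bottom y 280.0 x 39.9
w jaw front top y 167.4 x -54.8
w jaw front top b y 170.2 x 51.4
w jaw rear top y 111.3 x -48.6
w plate y 185.7 x -52.1
250 [481. 201.] [444. 284.]
255 [489. 197.] [452. 279.]
260 [497. 193.] [460. 275.]
265 [504. 189.] [467. 271.]
270 [512. 185.] [475. 267.]
```

```bash
python3 -m creep '[[[-0.26,-1.22,0],[0,0,0],-1],[[-0.51,-1.15,0],[0,0,0],-1],[[-0.75,-1.01,0],[0,0,0],-1],[[-0.93,-0.84,0],[0,0,0],-1],[[-1.09,-0.62,0],[0,0,0],-1],[[-1.19,-0.38,0],[0,0,0],-1],[[-1.25,-0.13,0],[0,0,0],-1],[[-1.25,0.14,0],[0,0,0],-1],[[-1.19,0.39,0],[0,0,0],-1],[[0,0,0],[0,0,0],-1]]'
python3 - <<'E'
from h import *
g=grab('scene','s13.png'); cv2.imwrite('pics/c13.png',cv2.resize(g['pixels'][115:220,335:435],None,fx=6,fy=5.6,interpolation=cv2.INTER_CUBIC))
E
```

```text
clock: 17.68
tcp_pos: [484.8, -16.9, 133.4]
tool_rot: [0.181, 3.134, -0.001]
contact_force: [2.2, -1.9, 1.0]
grip_width: 0.247
```

View pics/c13.png

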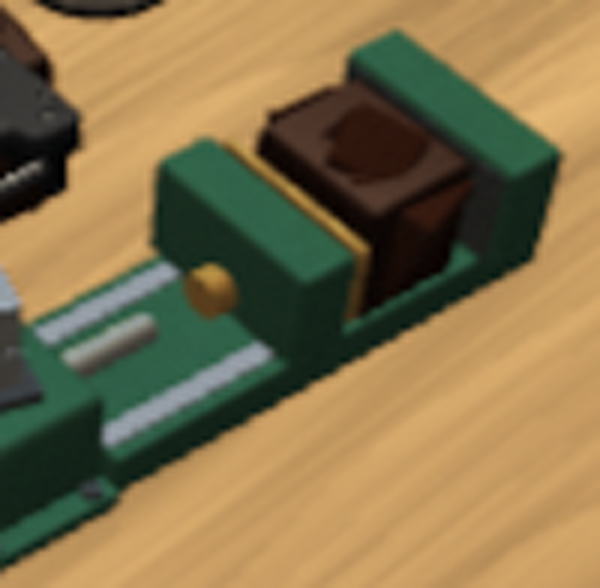

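The scene picture is clear now. The plate is at crop (370,250), close to the stone, and the stone is still a few mm short of the back jaw. My estimate is 5–6 mm to full contact. I'll go on in smaller steps.

```bash
python3 -m creep '[[[-1.08,0.63,0],[0,0,0],-1],[[-0.93,0.84,0],[0,0,0],-1],[[-0.74,1.02,0],[0,0,0],-1],[[0,0,0],[0,0,0],-1]]'
python3 - <<'E'
from h import *
s=arm.sense();r=s['tcp_pos'][:2]-[509.5,37.8];th=np.arctan2(r[1],r[0]);t=np.array([np.sin(th),-np.cos(th)]);print(np.degrees(th),np.hypot(*r),'resist',-s['contact_force'][:2]@t)
g=grab('scene','s14.png'); cv2.imwrite('pics/c14.png',cv2.resize(g['pixels'][115:190,360:435],None,fx=8,fy=8,interpolation=cv2.INTER_CUBIC))
E
```

```text
clock: 18.07
tcp_pos: [457.0, 8.0, 133.2]
tool_rot: [-0.181, -3.135, 0.003]
contact_force: [-0.1, -3.5, 3.1]
grip_width: 0.244
-150.43061549468484 60.40448498251768 resist 3.033769615800172
```

View pics/c14.png

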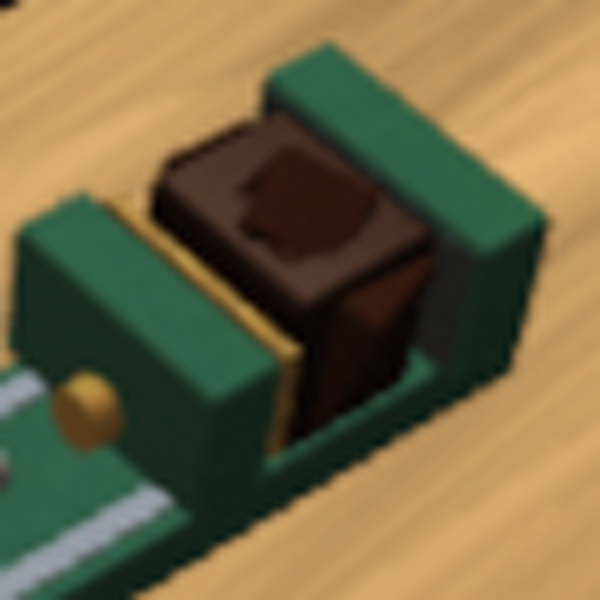

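```bash
cat > trk.py <<'E'
from h import *
import sys
n=sys.argv[1]
s=arm.sense();r=s['tcp_pos'][:2]-[509.5,37.8];th=np.arctan2(r[1],r[0]);t=np.array([np.sin(th),-np.cos(th)]);print('ang',np.degrees(th).round(1),'rad',np.hypot(*r).round(1),'resist',(-s['contact_force'][:2]@t).round(2),'Fz',s['contact_force'][2].round(1))
b=cv2.cvtColor(cv2.imread('pics/s14.png'),cv2.COLOR_BGR2GRAY).astype(np.float32)
f=grab('scene','s%s.png'%n);g=cv2.cvtColor(f['pixels'],cv2.COLOR_BGR2GRAY).astype(np.float32)
def tr(x0,y0,x1,y1):
    T=b[y0:y1,x0:x1];m=8;W=g[y0-m:y1+m,x0-m:x1+m];k=8
    T=cv2.resize(T,None,fx=k,fy=k,interpolation=cv2.INTER_CUBIC);W=cv2.resize(W,None,fx=k,fy=k,interpolation=cv2.INTER_CUBIC)
    R=cv2.matchTemplate(W,T,cv2.TM_CCOEFF_NORMED);_,v,_,l=cv2.minMaxLoc(R);return l[0]/k-m,l[1]/k-m,round(float(v),3)
print('stone',tr(388,131,411,150),'jawrear',tr(364,140,386,172),'plate',tr(390,150,400,168),'back',tr(396,121,428,145))
E
python3 trk.py 14b; python3 -m creep '[[[-0.5,1.15,0],[0,0,0],-1]]'>/dev/null; python3 trk.py 15;python3 -m creep '[[[-0.26,1.22,0],[0,0,0],-1]]'>/dev/null; python3 trk.py 16
```

```text
ang -150.2 rad 60.5 resist 2.22 Fz 5.0
stone (0.0, 0.0, 0.997) jawrear (0.0, 0.0, 0.999) plate (0.0, 0.0, 0.999) back (0.0, 0.0, 1.0)
ang -160.4 rad 60.5 resist 8.13 Fz 5.8
stone (0.25, 0.0, 0.992) jawrear (0.125, -0.125, 0.995) plate (0.25, -0.125, 0.992) back (0.0, 0.0, 1.0)
ang -172.2 rad 60.7 resist 7.82 Fz 6.1
stone (0.375, -0.125, 0.988) jawrear (0.5, -0.25, 0.995) plate (0.5, -0.25, 0.992) back (0.0, 0.0, 0.999)
```

```bash
python3 -m creep '[[[0.01,1.26,0],[0,0,0],-1]]'>/dev/null; python3 trk.py 17;python3 -m creep '[[[0.26,1.22,0],[0,0,0],-1]]'>/dev/null; python3 trk.py 18;  python3 - <<'E'
import cv2
w=cv2.imread('pics/s18.png'); cv2.imwrite('pics/c18.png',cv2.resize(w[115:190,360:435],None,fx=8,fy=8,interpolation=cv2.INTER_CUBIC))
E
```

```text
ang 176.1 rad 60.8 resist 8.36 Fz 6.9
stone (0.625, -0.25, 0.979) jawrear (0.75, -0.375, 0.995) plate (0.75, -0.375, 0.992) back (0.0, 0.0, 0.999)
ang 164.7 rad 60.9 resist 9.95 Fz 8.9
stone (0.75, -0.375, 0.972) jawrear (1.0, -0.5, 0.993) plate (0.875, -0.625, 0.988) back (0.0, 0.0, 0.998)
```

View pics/c18.png

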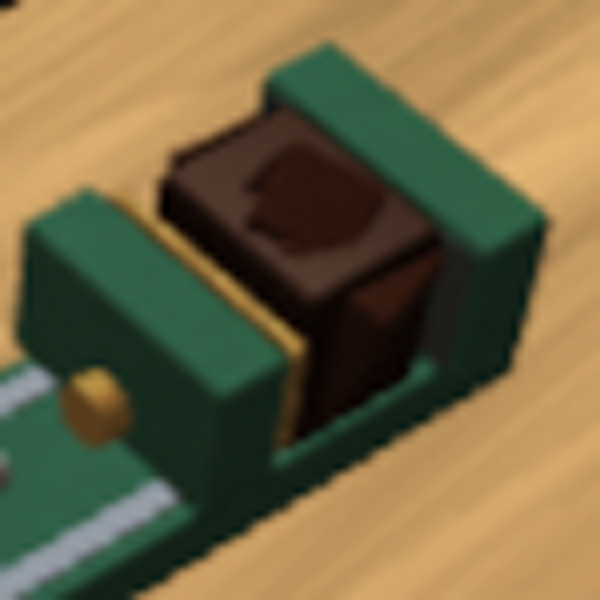

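```bash
python3 -m creep '[[[0.51,1.15,0.03],[0,0,0],-1]]'>/dev/null; python3 trk.py 19;python3 -m creep '[[[0.75,1.01,0],[0,0,0],-1]]'>/dev/null; python3 trk.py 20
```

```text
ang 153.5 rad 61.0 resist 8.99 Fz 7.4
stone (0.875, -0.5, 0.964) jawrear (1.125, -0.75, 0.995) plate (1.125, -0.875, 0.995) back (0.0, 0.0, 0.998)
ang 142.7 rad 60.9 resist 10.01 Fz 13.6
stone (1.125, -0.625, 0.952) jawrear (1.375, -0.875, 0.993) plate (1.5, -0.875, 0.992) back (0.0, 0.0, 0.997)
```

```bash
python3 -m creep '[[[0.93,0.84,0.05],[0,0,0],-1]]'; python3 trk.py 21;python3 trk.py 21b
```

```text
clock: 19.05
tcp_pos: [469.4, 83.4, 133.2]
tool_rot: [-0.185, -3.123, 0.011]
contact_force: [-8.5, -3.8, 9.9]
grip_width: 0.244
ang 131.3 rad 60.7 resist 8.91 Fz 9.9
stone (1.375, -0.75, 0.942) jawrear (1.75, -1.0, 0.994) plate (1.625, -1.125, 0.992) back (0.0, 0.0, 0.997)
ang 127.7 rad 60.5 resist 3.85 Fz 8.6
stone (1.375, -0.75, 0.941) jawrear (1.75, -1.0, 0.995) plate (1.875, -1.0, 0.994) back (0.125, 0.0, 0.997)
```

```bash
python3 -m creep '[[[1.09,0.62,0.03],[0,0,0],-1]]'>/dev/null; python3 trk.py 22;python3 -m creep '[[[1.19,0.38,0],[0,0,0],-1]]'>/dev/null; python3 trk.py 23;  python3 - <<'E'
import cv2
w=cv2.imread('pics/s23.png'); cv2.imwrite('pics/c23.png',cv2.resize(w[115:190,360:435],None,fx=8,fy=8,interpolation=cv2.INTER_CUBIC))
E
```

```text
ang 119.2 rad 60.5 resist 8.29 Fz 9.7
stone (1.625, -0.875, 0.933) jawrear (1.875, -1.125, 0.997) plate (2.125, -1.0, 0.993) back (0.125, 0.0, 0.996)
ang 106.2 rad 60.4 resist 7.72 Fz 7.6
stone (1.875, -1.0, 0.927) jawrear (2.25, -1.25, 0.992) plate (2.375, -1.25, 0.99) back (0.125, 0.0, 0.996)
```

View pics/c23.png

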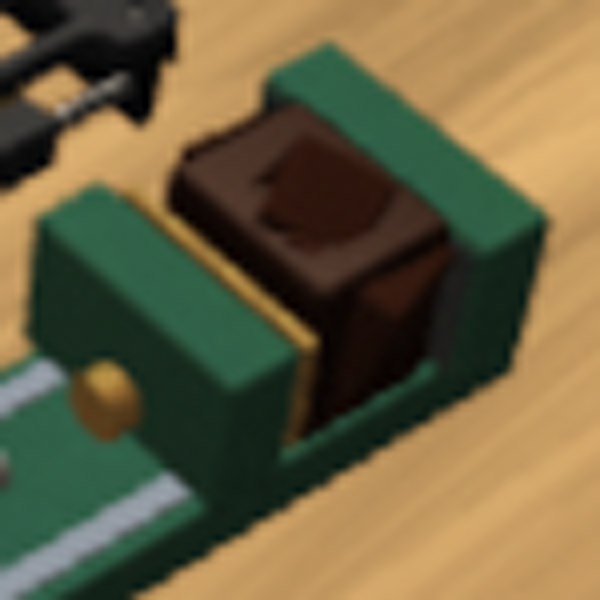

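```bash
python3 -m creep '[[[1.25,0.13,0.03],[0,0,0],-1]]'>/dev/null; python3 trk.py 24;python3 -m creep '[[[1.25,-0.14,0],[0,0,0],-1]]'>/dev/null; python3 trk.py 25;python3 -m creep '[[[1.19,-0.39,0],[0,0,0],-1]]'>/dev/null; python3 trk.py 26;  python3 - <<'E'
import cv2
w=cv2.imread('pics/s26.png'); cv2.imwrite('pics/c26.png',cv2.resize(w[115:190,360:435],None,fx=8,fy=8,interpolation=cv2.INTER_CUBIC))
E
```

```text
ang 93.4 rad 60.3 resist 7.28 Fz 5.0
stone (2.125, -1.125, 0.922) jawrear (2.875, -1.125, 0.943) plate (2.5, -1.5, 0.993) back (0.125, 0.0, 0.994)
ang 80.7 rad 60.3 resist 8.07 Fz 5.0
stone (2.5, -1.375, 0.92) jawrear (2.875, -1.625, 0.819) plate (2.875, -1.625, 0.989) back (0.125, 0.0, 0.993)
ang 68.3 rad 60.2 resist 8.69 Fz 3.9
stone (2.75, -1.375, 0.906) jawrear (3.25, -1.5, 0.796) plate (3.0, -1.75, 0.994) back (0.125, 0.0, 0.992)
```

View pics/c26.png

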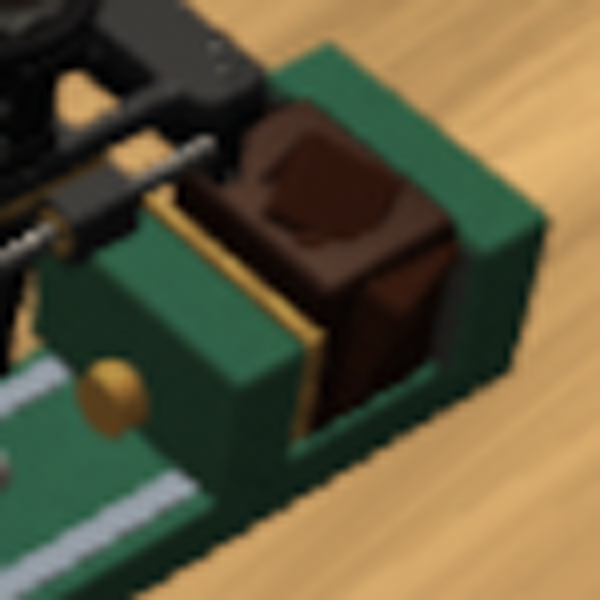

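```bash
python3 -m creep '[[[1.08,-0.63,0],[0,0,0],-1]]'>/dev/null; python3 trk.py 27;python3 -m creep '[[[0.93,-0.84,0],[0,0,0],-1]]'>/dev/null; python3 trk.py 28;  python3 - <<'E'
import cv2
w=cv2.imread('pics/s28.png'); cv2.imwrite('pics/c28.png',cv2.resize(w[115:190,360:435],None,fx=8,fy=8,interpolation=cv2.INTER_CUBIC))
E
```

```text
ang 56.2 rad 60.2 resist 8.56 Fz 3.4
stone (3.25, -1.375, 0.766) jawrear (3.625, -1.375, 0.705) plate (3.0, -1.75, 0.993) back (0.125, 0.0, 0.992)
ang 44.1 rad 60.1 resist 8.69 Fz 2.1
stone (2.625, -1.625, 0.723) jawrear (3.75, -1.5, 0.603) plate (3.0, -1.75, 0.991) back (0.125, 0.0, 0.992)
```

View pics/c28.png

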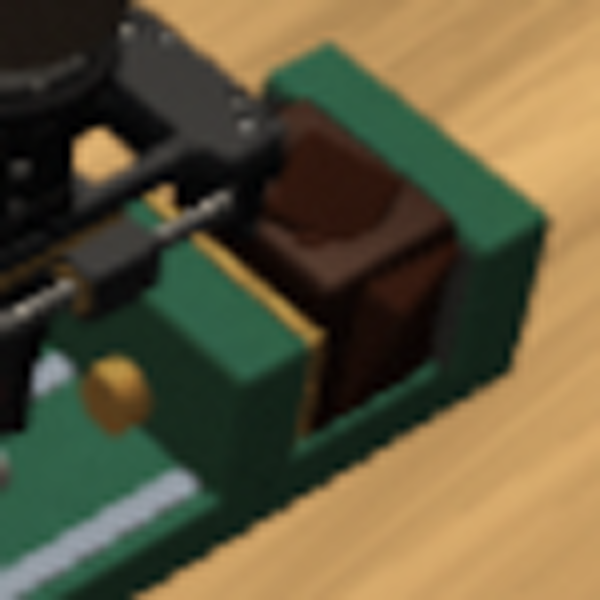

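The plate has stopped moving (3.0, −1.75 in three frames running) while the jaw still advances, so the spring is compressing. I'll measure by how much, using unoccluded patches.

Run:
```python
import cv2,numpy as np
L=lambda n:cv2.cvtColor(cv2.imread(f'pics/s{n}.png'),cv2.COLOR_BGR2GRAY).astype(np.float32)
b=L(23)
def tr(g,x0,y0,x1,y1,k=16,m=4):
    T=cv2.resize(b[y0:y1,x0:x1],None,fx=k,fy=k,interpolation=cv2.INTER_CUBIC);W=cv2.resize(g[y0-m:y1+m,x0-m:x1+m],None,fx=k,fy=k,interpolation=cv2.INTER_CUBIC)
    R=cv2.matchTemplate(W,T,cv2.TM_CCOEFF_NORMED);_,v,_,l=cv2.minMaxLoc(R);return round(l[0]/k-m,2),round(l[1]/k-m,2),round(float(v),3)
# jaw nut (bush) at c23 (105,398), jaw lower front corner (290,455) foot; stone front vertical edge bottom
for n in (17,19,21,23,24,25,26,27,28):
    g=L(n);print(n,'nut',tr(g,367,158,380,172),'jaw side foot',tr(g,382,166,395,180),'stone top right',tr(g,402,138,418,152),'plate corner',tr(g,394,152,402,168))
```

```text
17 nut (-1.56, 0.94, 0.993) jaw side foot (-1.56, 0.81, 0.985) stone top right (-0.69, 0.31, 0.983) plate corner (-1.56, 1.0, 0.991)
19 nut (-1.0, 0.62, 0.989) jaw side foot (-1.06, 0.5, 0.982) stone top right (-0.56, 0.25, 0.989) plate corner (-1.12, 0.56, 0.989)
21 nut (-0.56, 0.38, 0.992) jaw side foot (-0.5, 0.19, 0.983) stone top right (-0.25, 0.12, 0.994) plate corner (-0.69, 0.19, 0.99)
23 nut (0.0, 0.0, 0.999) jaw side foot (-0.06, -0.06, 0.992) stone top right (0.0, 0.0, 1.0) plate corner (0.0, 0.0, 0.999)
24 nut (0.19, -0.19, 0.993) jaw side foot (0.38, -0.25, 0.989) stone top right (0.25, -0.12, 0.995) plate corner (0.25, -0.12, 0.992)
25 nut (0.5, -0.38, 0.995) jaw side foot (0.5, -0.31, 0.988) stone top right (0.5, -0.31, 0.995) plate corner (0.5, -0.38, 0.994)
26 nut (0.81, -0.5, 0.987) jaw side foot (0.88, -0.5, 0.985) stone top right (0.56, -0.31, 0.995) plate corner (0.69, -0.5, 0.99)
27 nut (1.0, -0.62, 0.993) jaw side foot (1.12, -0.69, 0.979) stone top right (0.62, -0.31, 0.995) plate corner (0.69, -0.5, 0.987)
28 nut (1.25, -0.81, 0.989) jaw side foot (1.31, -0.75, 0.976) stone top right (0.62, -0.31, 0.995) plate corner (0.69, -0.5, 0.984)
```

The spring has compressed about 2.2 mm since the stone stopped, plus about 0.4 mm from pushing it along. I'll add a last 6° (0.5 mm), then settle.

```bash
python3 -m creep '[[[0.39,-0.49,0],[0,0,0],-1],[[0,0,0],[0,0,0],-1],[[0,0,0],[0,0,0],-1],[[0,0,0],[0,0,0],-1]]'; python3 trk.py 29
python3 - <<'E'
import cv2,numpy as np
L=lambda n:cv2.cvtColor(cv2.imread(f'pics/s{n}.png'),cv2.COLOR_BGR2GRAY).astype(np.float32)
b=L(23)
def tr(g,x0,y0,x1,y1,k=16,m=4):
    T=cv2.resize(b[y0:y1,x0:x1],None,fx=k,fy=k,interpolation=cv2.INTER_CUBIC);W=cv2.resize(g[y0-m:y1+m,x0-m:x1+m],None,fx=k,fy=k,interpolation=cv2.INTER_CUBIC)
    R=cv2.matchTemplate(W,T,cv2.TM_CCOEFF_NORMED);_,v,_,l=cv2.minMaxLoc(R);return round(l[0]/k-m,2),round(l[1]/k-m,2),round(float(v),3)
for n in (29,):
    g=L(n);print(n,'nut',tr(g,367,158,380,172),'foot',tr(g,382,166,395,180),'stone',tr(g,402,138,418,152),'plate',tr(g,394,152,402,168))
E
```

```text
clock: 20.42
tcp_pos: [557.4, 73.9, 133.5]
tool_rot: [-0.185, -3.135, -0.002]
contact_force: [-2.6, 5.8, 1.4]
grip_width: 0.243
ang 37.0 rad 60.0 resist 6.19 Fz 1.4
stone (2.375, -1.625, 0.784) jawrear (3.875, -1.75, 0.57) plate (3.0, -1.75, 0.99) back (0.125, 0.0, 0.992)
29 nut (1.38, -0.88, 0.984) foot (1.62, -1.0, 0.981) stone (0.62, -0.31, 0.995) plate (0.69, -0.5, 0.98)
```

```bash
python3 -m creep '[[[0,0,0],[0,0,0],0.1],[[0,0,0],[0,0,0],0.1],[[0,0,0],[0,0,0],0.1],[[0,0,0],[0,0,0],0.1],[[0,0,0],[0,0,0],0.1],[[0,0,0],[0,0,0],0.1],[[0,0,0],[0,0,0],0.1],[[0,0,1],[0,0,0],0.1],[[0,0,2],[0,0,0],0.1],[[0,0,2.5],[0,0,0],0.1],[[0,0,2.5],[0,0,0],0.1],[[0,-1,2],[0,0,0],0.1],[[1,-3,0],[0,0,0],0.1],[[1,-3,0],[0,0,0],0.1],[[0,-3,0],[0,0,0],0.1],[[0,-3,0],[0,0,0],0.1],[[0,0,0],[0,0,0],0.1],[[0,0,0],[0,0,0],0.1]]'
python3 - <<'E'
from h import *
f=grab('wrist','w30.png');np.savez('w30.npz',R=f['R'],t=f['t'],mtx=f['mtx']);g=grab('scene','s30.png')
cv2.imwrite('pics/c30.png',cv2.resize(g['pixels'][110:225,300:435],None,fx=5,fy=5,interpolation=cv2.INTER_CUBIC))
L=lambda n:cv2.cvtColor(cv2.imread(f'pics/s{n}.png'),cv2.COLOR_BGR2GRAY).astype(np.float32)
b=L(23);g=L(30)
def tr(x0,y0,x1,y1,k=16,m=4):
    T=cv2.resize(b[y0:y1,x0:x1],None,fx=k,fy=k,interpolation=cv2.INTER_CUBIC);W=cv2.resize(g[y0-m:y1+m,x0-m:x1+m],None,fx=k,fy=k,interpolation=cv2.INTER_CUBIC)
    R=cv2.matchTemplate(W,T,cv2.TM_CCOEFF_NORMED);_,v,_,l=cv2.minMaxLoc(R);return round(l[0]/k-m,2),round(l[1]/k-m,2),round(float(v),3)
print('nut',tr(367,158,380,172),'foot',tr(382,166,395,180),'stone',tr(402,138,418,152),'plate',tr(394,152,402,168))
E
```

```text
clock: 21.97
tcp_pos: [578.1, -58.3, 235.2]
tool_rot: [0.188, 3.135, 0.0]
contact_force: [-1.0, -0.4, -0.4]
grip_width: 0.545
nut (1.38, -0.88, 0.985) foot (1.62, -1.0, 0.981) stone (0.62, -0.31, 0.995) plate (0.69, -0.5, 0.98)
```

View pics/c30.png

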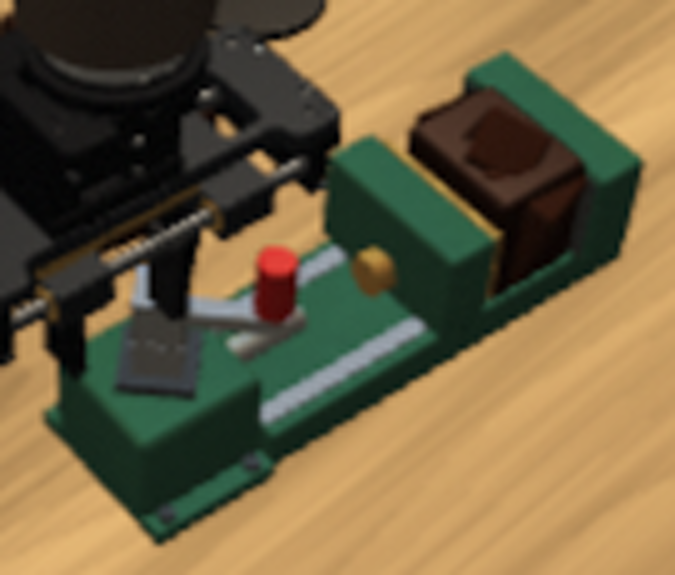

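View pics/w30.png

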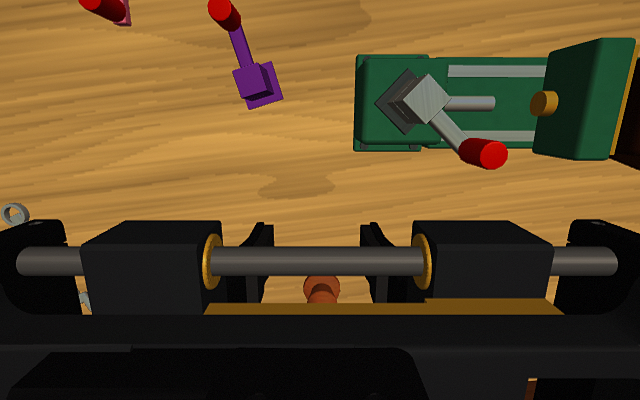

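The jaw, plate and stone didn't move on release. I'll check that the crank is still fully down and upright by overlaying its model on the wrist picture.

Run:
```python
from h import *
w=np.load('w30.npz');f=dict(R=w['R'],t=w['t'],mtx=w['mtx']);im=cv2.imread('pics/w30.png')
x0,y0,x1,y1=340,40,530,190;k=4
im=cv2.resize(im[y0:y1,x0:x1],None,fx=k,fy=k,interpolation=cv2.INTER_CUBIC)
a=np.radians(37);ex=np.array([np.cos(a),np.sin(a),0]);ey=np.array([-ex[1],ex[0],0])
def poly(h,z,col):
    for zo,c in((75,col),):
        q=[np.array([509.6,37.9,zo+z])+h*(sx*ex+sy*ey) for sx,sy in((1,1),(1,-1),(-1,-1),(-1,1))]
        p=((proj(f,np.array(q))-[x0,y0]+.5)*k).astype(int);cv2.polylines(im,[p],True,c,1)
poly(22,0,(255,0,255));poly(22,7,(0,255,255));poly(14,64,(255,255,0))
c=np.array([509.6,37.9,167])+60*ex
p=((proj(f,[c+11*np.array([np.cos(t),np.sin(t),0]) for t in np.linspace(0,6.28,30)])-[x0,y0]+.5)*k).astype(int);cv2.polylines(im,[p],True,(255,255,255),1)
cv2.imwrite('pics/c31.png',im)
```

```text
(no output)
```

View pics/c31.png

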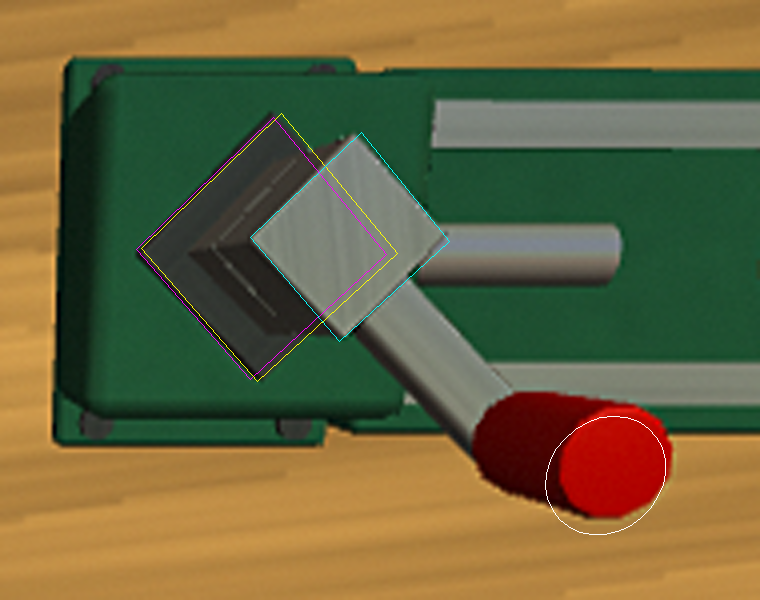

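The overlay matches: the crank is fully down and upright, and the gripper is clear. Handing in.

```bash
python3 -c "
from station import workorder,arm
print(arm.sense()['contact_force']);print(workorder.hand_in())"
```

```text
[0.5796419  0.01572535 0.35619542]
the job is handed in; nothing more can be done
None
```

The steel crank is fully down on the square shaft, the stone is gripped between the jaws, and the job is handed in. It gives no verdict, so the following rests on my own checks.

**Fitting:** I measured the square's angle with the wrist camera (about 83° mod 90°). The crank slid on with only about 4 N at the wrist and bottomed at its 75 mm seat.

**Winding:** I led the red handle clockwise about 1.9 turns, until the plate and stone stopped in the camera picture and the jaw kept moving. I then wound on to about 3.6 mm of spring compression, roughly 29 N. That figure comes from the crank angle and image tracking, not from a direct force reading, and could be off by about 1 mm. The allowed range is 1.5 to 5.7 mm.

**Last checks:**
- **Release:** the jaw, plate and stone did not shift when I let go.
- **Crank:** a model overlay on the wrist picture shows it upright and on the gearbox top. The column and collar outlines matched, but the handle outline was a few degrees off because I drew it with the tool's measured angle.
- **Gripper:** it was clear of everything, with wrist force near zero.
- **Other bench items:** I saw no contact with them, but I did not measure their positions at the end.

**Wrong estimate:** my first camera estimate of the jaw travel was about 8 mm too short, so I relied on tracking the stone and plate instead.

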